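# Sort the torch parts and hold the barrel seated in the V-gauge

### The arm

A 7-joint arm with a two-finger parallel gripper is mounted at the origin on the work surface. World frame = base frame: x ahead of the robot, y to its left, z up, the work surface at z = 0. Lengths are in m, angles in rad, forces in N, time in s.
With the tool pointing down it reaches from about 0.425 to 0.875 m from the base axis. Payload 4.7 kg.
Tool frame: the origin (TCP) lies at the very end of the fingers, on their centre line; the grasp point (between the pads) lies 19 mm behind it; z points along the fingers, y is the line along which they close (so a half turn about z gives the same grasp; the last joint's range is limited). The gripper opens to 85 mm and grips with 20 to 120 N. Pads are 22 mm wide; open, the fingers measure 114 mm over their backs; the gripper's body (76 mm by 85 mm) begins 54 mm behind the grasp point. The pads swing forward as they close: fully open they stand 13 mm farther back than shut.
Start: joints at [-1.283, 0.321, -0.07, 1.45, 0.023, 1.371, -0.057], TCP at [0.176, 0.626, 0.231] pointing down, gripper open.
Joint ranges: [-2.86, 2.86], [-0.3, 2.09], [-1.38, 1.24], [0.06, 2.45], [-1.56, 4.7], [0.09, 2.05], [-2.69, 2.69]. Speed limits (rad/s): [2.57, 2.57, 3.14, 3.14, 3.14, 3.14, 3.14].

### API

Orientations are given as a rotation vector (axis times angle).
In Python, from rig import env, read_camera, get_calibration gives the robot as it stands.
- The arm moves only by the shell command python3 -m pendant 'ROWS' [OPENING] [FORCE]. ROWS is rows parted by semicolons, their numbers by spaces, 1 to 12 of them, each of 4 numbers: dx, dy, dz in m, then a turn about the tool's z in rad; each row shifts and turns the commanded pose from where the row before left it, along the tool's axes as they then stand; what a row does not reach is not made up. A row lasts 1/10 s, in which the tool goes at most 0.05 m and 0.15 rad, less where a joint would pass 70% of its speed; a pose out of reach is approached as far as the arm can. OPENING is the finger opening in m, set as the command begins (- or left out keeps the last). The fingers move at their own pace and stop on an object; FORCE is the grip in N (left out, the last holds). Time passes only in rows, so rows that do not move let the fingers close. It prints the time, the measured TCP pose, the force, the opening and the grip force at its end.
- env.sense(): the state, without advancing time (a new reading comes with each control period).
- read_camera(name): name is "scene" or "top" or "wrist"; returns the picture (400x640x3 uint8, red, green, blue); there is no depth.
- get_calibration(name): a dict with "fx", "fy", "cx", "cy" (pixels), "dist_coeffs" ([k1, k2, p1, p2, k3] as OpenCV has them; the pictures are not rectified), "R" (3x3) and "t" (3): a world point X has camera coordinates R X + t. Camera axes: x right, y down, z forward; pixel columns grow to the right and rows downward; lengths in m; the calibration is good to about 2 mm. A picture is of the moment at which its call begins: read the wrist's pose just before it. get_calibration takes no time and is no camera call; for the wrist camera it gives the pose at the moment of the call.
- env.close_job(): hands the job in; it is judged then, once.
The state is a dict: "time_s": time; "qpos": joint angles; "dq": joint speeds; "effort": joint torques, N m; "eef_pos": TCP position; "orientation": TCP orientation; "wrist_force": force on the tool from outside, world axes, zero at the start; "torque": the same for the moment, N m; "finger_gap": finger opening in m; "gripper_force": force on a finger pad.
Only numpy, scipy, OpenCV 4.12 (cv2) and the standard library are available. Lean on these libraries where they do the work, as an engineer would, in place of code of your own. Each camera call takes 0.05 s, during which the arm holds its last target. There are 200 camera calls.

### The job

The steel tray came in with mixed torch parts: put the tail cap in the bin with the other tail caps and the bezel ring in the bin with the other bezel rings, and set the torch barrel lengthwise, midway along, in the two V-rests of the bench gauge, pressed down against the gauge's sprung plunger until it bears on both faces of the Vs. Finish while still holding the barrel pressed down there, without letting go. Leave the notebook and the tape dispenser where they are.

Things in the scene. Friction and masses are not known exactly. Their poses are not given: they have to be found in the camera images.
- tray: Fixed stainless tray, 250 x 290 mm, rim 20 mm high, walls and floor 3 mm thick. Origin: centre of its underside, z up; the three mixed parts lie on its floor.
- tail_cap: Loose tail cap in the tray: a solid grooved aluminium disc, 34 mm diameter, 22 mm high, with a flat black rubber button (to 24.5 mm) on top, about 30 g. Stands on its flat face. Origin: centre of its underside, z up.
- bezel_ring: Loose bezel ring in the tray: a plain open aluminium ring, 40 mm outside and 29 mm inside diameter, 16 mm high, about 25 g. Lies flat. Origin: centre of its underside, z up.
- barrel: Loose torch barrel lying in the tray: aluminium tube, 30 mm diameter, 148 mm long, about 100 g, five dark grooves round its middle. A 12 mm long hexagonal anti-roll collar, 30 mm across flats, sits near each end (56 to 68 mm from the middle); beyond them short 27 mm threads. Both ends are alike. Origin: on the axis at mid-length; x runs along the tube; y and z have no fixed meaning.
- cap_bin: Fixed white small-parts bin, 120 (x) x 150 (y) x 40 mm high, wall 3 mm, with two tail caps already in it along its -y side (centres about 47 mm from the middle); the rest is free. Origin: centre of its underside, z up. The tail cap belongs in here. The two bins look alike and can swap places: their contents tell them apart.
- bezel_bin: Fixed white small-parts bin of the same size and layout, with two bezel rings already in it along its -y side. Origin: centre of its underside, z up. The bezel ring belongs in here.
- gauge: Fixed bench V-gauge, base 160 (x) x 90 (y) x 15 mm. Two steel uprights, 18 mm thick (x), 52 wide (y), 128 high, centred at x = +-40 mm (62 mm clear between them for fingers), each with a 90 degree V along x, 18 mm deep, 36 wide, cut in its top. Between them a dial indicator is clamped stem-up in a bridge bar (14 mm wide, top at 90 mm); stem to 98 mm. Origin: centre of its underside.
- v_seat (a point): Where the barrel's centre lies when it is fully seated: on the gauge's centre line, midway between the two uprights, 131.2 mm above the gauge's underside. Its x runs along the Vs (the barrel's axis when seated, either way round), z up. Beyond 7 mm off centre along x a hexagonal collar strikes an upright.
- left_faces: The two hardened steel strips that form the V faces on the gauge's +y side (one in each upright), polished, friction about 0.2; a push of some 15 to 20 N beds the barrel on both. A hand that holds it off to one side loads one face alone (the sideways force on the tool shows it: ease that way). Origin as gauge.
- right_faces: The two hardened steel strips that form the V faces on the gauge's -y side (one in each upright), polished likewise. Origin as gauge.
- plunger (a joint): Travel of the indicator's sprung plunger in m: 0 = free, up; grows as it is pressed down, stop at 0.010. About 0.005 when the barrel is fully seated. Spring: about 2.0 N at the start, 3.0 N when seated, which is more than the barrel's weight, so a barrel let go is lifted off the V faces.
- plunger_tip (a point): Top of the plunger's 10 mm wide flat contact point, on the gauge's centre line; free, it stands 121.2 mm above the gauge's underside, 5 mm above the underside of a seated barrel.
- notebook: Bystander: black notebook lying flat, 110 x 170 x 16 mm. Origin: centre of its underside.
- dispenser: Bystander: white desk tape dispenser, 60 x 150 mm, 88 mm high. Origin: centre of its underside.
Not all that is in view belongs to the job. There is more than one size of the barrel; the job needs the smallest.

How it is judged:
At the end, for the whole second after the job is handed in: Cap in the cap bin, ring in the ring bin; barrel in both Vs within 6 mm lengthwise, 1.5 mm sideways, 1.5 mm of seat height and 2 degrees, plunger in over 3.8 mm, over 1 N on the left and on the right faces, over 2 N from the fingers, still (x of tail_cap in the frame of cap_bin between -0.06 and 0.06 m and y of tail_cap in the frame of cap_bin between -0.075 and 0.075 m and z of tail_cap in the frame of cap_bin between -0.005 and 0.035 m and x of bezel_ring in the frame of bezel_bin between -0.06 and 0.06 m and y of bezel_ring in the frame of bezel_bin between -0.075 and 0.075 m and z of bezel_ring in the frame of bezel_bin between -0.005 and 0.035 m and x of barrel in the frame of v_seat between -0.006 and 0.006 m and y of barrel in the frame of v_seat between -0.0015 and 0.0015 m and z of barrel in the frame of v_seat between -0.003 and 0.0015 m and angle between the x axis of barrel and the x axis of v_seat, either way round below 0.035 rad and value of joint plunger above 0.0038 m and contact force between barrel and left_faces above 1 N and contact force between barrel and right_faces above 1 N and contact force between the fingers and barrel above 2 N and linear speed of barrel below 0.01 m/s); the arm keeps its last pose, push and grip.
It fails at once if the notebook is shifted by more than 30 mm (distance of notebook from where it was at the start of the episode above 0.03 m).
It fails at once if the dispenser is shifted by more than 30 mm (distance of dispenser from where it was at the start of the episode above 0.03 m).
It also fails if it takes over 72 s, if anything falls off the work surface, if the arm or the gripper's body presses on something with over 40 N, if the wrist force passes 120 N, or if a joint passes its speed limit or range.

## Working session

There is one attempt and no reset: what is moved stays moved. The work goes in short steps, Python scripts to look and compute and a shell command to move; the robot and the scene stay as the last step left them, time stands still between calls to the robot, and variables do not carry over. Pictures are saved under pics/ and viewed, at most 10 in all, crops included, and the job is handed in when it is done.

```bash
ls; mkdir -p pics
python3 - <<'E'
from rig import env, read_camera, get_calibration
import cv2, numpy as np
s=env.sense();print({k:np.round(v,3).tolist() for k,v in s.items()})
for n in("scene","top","wrist"):
    c=get_calibration(n);print(n,{k:np.round(v,3).tolist() for k,v in c.items()})
    cv2.imwrite(f"pics/{n}0.png",read_camera(n)[...,::-1])
E
```

```text
pics
{'time_s': 0.0, 'qpos': [-1.283, 0.322, -0.07, 1.452, 0.023, 1.371, -0.057], 'dq': [0.001, 0.001, -0.002, 0.001, -0.001, 0.001, 0.002], 'effort': [-0.0, -49.358, -0.382, -31.434, 0.013, 0.011, -0.0], 'eef_pos': [0.176, 0.625, 0.23], 'orientation': [-0.429, -3.112, 0.003], 'wrist_force': [0.179, -0.365, -0.22], 'torque': [-0.053, 0.004, -0.026], 'gripper_force': 0.0, 'finger_gap': 0.085}
scene {'fx': 411.282, 'fy': 411.282, 'cx': 315.234, 'cy': 208.356, 'dist_coeffs': [0.026, 0.0, 0.0, 0.0, 0.0], 'R': [[-0.272, 0.962, -0.008], [0.598, 0.163, -0.785], [-0.754, -0.218, -0.62]], 't': [0.116, -0.219, 1.443]}
top {'fx': 496.872, 'fy': 496.872, 'cx': 317.726, 'cy': 203.269, 'dist_coeffs': [-0.004, 0.0, 0.0, 0.0, 0.0], 'R': [[-0.069, -0.998, 0.001], [-0.973, 0.067, -0.221], [0.22, -0.016, -0.975]], 't': [0.027, 0.505, 1.464]}
wrist {'fx': 320.382, 'fy': 320.382, 'cx': 318.069, 'cy': 205.58, 'dist_coeffs': [-0.005, 0.0, 0.0, 0.0, 0.0], 'R': [[0.271, 0.963, -0.002], [0.929, -0.261, 0.263], [0.253, -0.073, -0.965]], 't': [-0.649, -0.034, 0.379]}
```

View pics/top0.png

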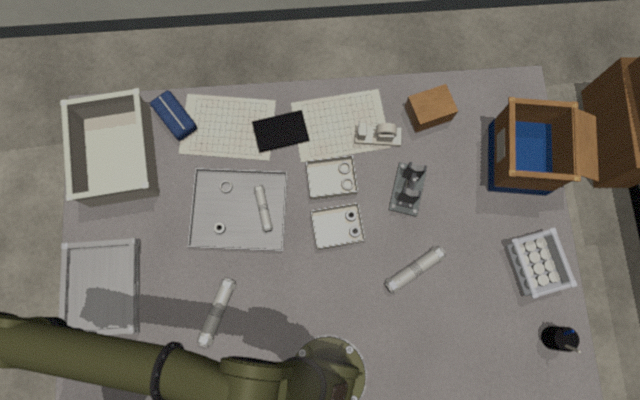

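View pics/scene0.png

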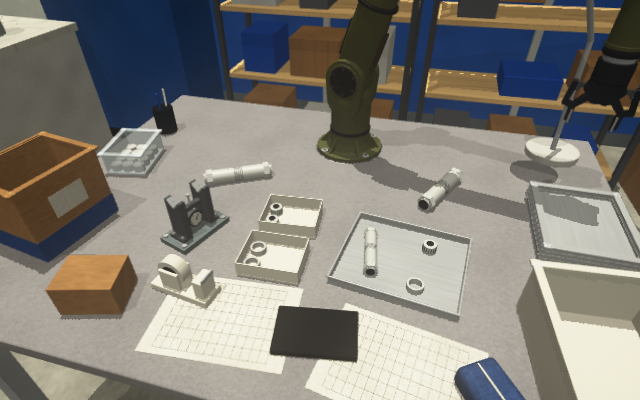

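The top view shows the tray at (238,209), with the ring at (227,187), the cap at (219,228) and the small barrel at (263,208). The bezel bin is at (332,178), the cap bin at (338,227) and the gauge at (407,188). Both bins hold their existing parts on the right (-y) side. In the scene view the ring is at (415,285), the cap at (430,246), the barrel at (370,251) and the gauge at (195,215).

```bash
cat > h.py <<'E'
from rig import env, read_camera, get_calibration
import cv2, numpy as np
from scipy.spatial.transform import Rotation as Rot
def ray(c,p):
    K=np.array([[c['fx'],0,c['cx']],[0,c['fy'],c['cy']],[0,0,1]])
    u=cv2.undistortPoints(np.array([[p]],float),K,np.array(c['dist_coeffs'],float))[0,0]
    R=np.array(c['R']);t=np.array(c['t']);d=R.T@np.array([u[0],u[1],1.]);return -R.T@t,d/np.linalg.norm(d)
def onz(c,p,z):
    o,d=ray(c,p);return o+d*(z-o[2])/d[2]
def tri(rs):
    A=0;b=0
    for o,d in rs: P=np.eye(3)-np.outer(d,d);A=A+P;b=b+P@o
    X=np.linalg.solve(A,b);return X,max(np.linalg.norm((np.eye(3)-np.outer(d,d))@(X-o)) for o,d in rs)
def proj(c,X):
    K=np.array([[c['fx'],0,c['cx']],[0,c['fy'],c['cy']],[0,0,1]])
    return cv2.projectPoints(np.array([X],float),cv2.Rodrigues(np.array(c['R'],float))[0],np.array(c['t'],float),K,np.array(c['dist_coeffs'],float))[0].reshape(-1,2)
def tool():
    s=env.sense();return np.array(s['eef_pos']),Rot.from_rotvec(s['orientation']).as_matrix()
def go(X):
    p,R=tool();return R.T@(np.array(X)-p)
E
python3 - <<'E'
from h import *
np.set_printoptions(precision=3,suppress=True)
T=get_calibration("top");S=get_calibration("scene")
for n,a,b in [("ring",(227,187),(415,285)),("cap",(219,228),(430,246)),("barrel",(263,208),(370,251))]:
    print(n,onz(T,a,.015),onz(S,b,.015),*tri([ray(T,a),ray(S,b)]))
for n,a,z in [("bezbin",(332,178),.02),("capbin",(338,227),.02),("gaugebase",(407,188),.05),("barA",(257,188),.018),("barB",(269,229),.018),("note",(280,131),.016),("disp",(380,133),.05)]: print(n,onz(T,a,z))
p,R=tool();print(p,R)
C=get_calibration("wrist");o=-np.array(C['R']).T@C['t'];print("cam in tool",R.T@(o-p),R.T@np.array(C['R']).T)
E
```

```text
ring [0.587 0.275 0.015] [0.596 0.28  0.015] [0.589 0.278 0.007] 0.002395932820814647
cap [0.457 0.303 0.015] [0.459 0.305 0.015] [0.457 0.304 0.014] 0.0007135086196046501
barrel [0.511 0.164 0.015] [0.516 0.165 0.015] [0.512 0.164 0.011] 0.0001562251598063467
bezbin [ 0.592 -0.059  0.02 ]
capbin [ 0.434 -0.066  0.02 ]
gaugebase [ 0.536 -0.287  0.05 ]
barA [0.577 0.18  0.018]
barB [0.443 0.148 0.018]
note [0.763 0.097 0.016]
disp [ 0.721 -0.221  0.05 ]
[0.176 0.625 0.23 ] [[-0.963  0.27  -0.   ]
 [ 0.27   0.963 -0.001]
 [-0.    -0.001 -1.   ]]
cam in tool [ 0.066 -0.    -0.143] [[-0.001 -0.965 -0.263]
 [ 1.    -0.001 -0.   ]
 [-0.    -0.263  0.965]]
```

View pics/wrist0.png

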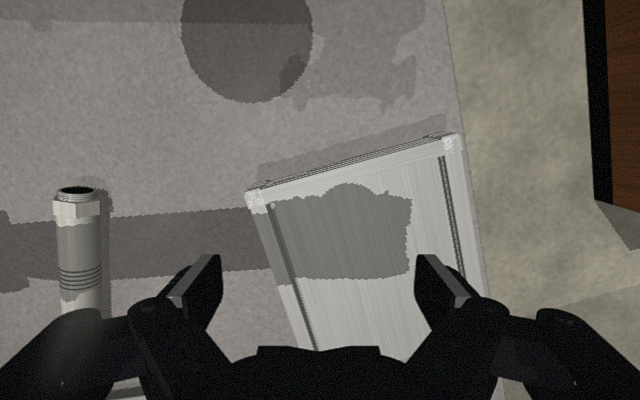

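The wrist view shows the larger barrel at (78,250) and a lattice tray, neither of which belongs to the job. I'll move over the steel tray to measure.

```bash
python3 -m pendant '-0.0403 -0.022 -0.0058 0;-0.0403 -0.022 -0.0058 0;-0.0403 -0.022 -0.0058 0;-0.0403 -0.022 -0.0058 0;-0.0403 -0.022 -0.0058 0;-0.0403 -0.022 -0.0058 0;-0.0403 -0.022 -0.0058 0;-0.0403 -0.022 -0.0058 0;-0.0403 -0.022 -0.0058 0;-0.0403 -0.022 -0.0058 0;-0.0403 -0.022 -0.0058 0;-0.0403 -0.022 -0.0058 0'
python3 -m pendant '0 0 0 -0.127;0 0 0 -0.127;0 0 0 -0.127;0 0 0 -0.127;0 0 0 0;0 0 0 0;0 0 0 0' 0.06
python3 - <<'E'
from h import *
c=get_calibration("wrist");im=read_camera("wrist")
cv2.imwrite("pics/w1.png",im[...,::-1]);np.savez("w1.npz",im=im,**{k:np.array(v) for k,v in c.items()})
E
```

```text
time_s: 1.35
eef_pos: [0.5709, 0.2394, 0.301]
orientation: [-0.428, -3.112, -0.0]
wrist_force: [-0.5, 0.9, -0.6]
finger_gap: 0.0852
gripper_force: 0.0
time_s: 2.05
eef_pos: [0.5699, 0.2408, 0.3008]
orientation: [0.364, -3.12, 0.0]
wrist_force: [-0.7, -0.3, 0.3]
finger_gap: 0.0599
gripper_force: 0.0
```

View pics/w1.png

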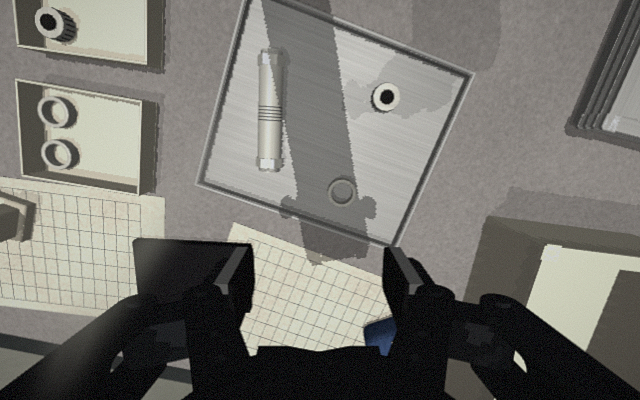

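The wrist view shows the cap button at (386,97), the ring at (342,191) and the barrel from (270,50) to (267,170). To the left, the bezel bin holds rings at (57,110) and (60,155), and the cap bin holds a cap at (48,22).

```bash
cat >> h.py <<'E'
def blob(im,guess,win,f):
    x0,y0=max(int(guess[0])-win,0),max(int(guess[1])-win,0);sub=im[y0:y0+2*win,x0:x0+2*win]
    m=f(sub).astype(np.uint8);n,l,st,ce=cv2.connectedComponentsWithStats(m)
    g=np.array(guess)-[x0,y0];i=min((k for k in range(1,n) if st[k,4]>15),key=lambda k:np.linalg.norm(ce[k]-g))
    return ce[i]+[x0,y0],st[i]
dark=lambda s:s.max(2)<45
E
python3 - <<'E'
from h import *
np.set_printoptions(precision=4,suppress=True)
d=np.load("w1.npz");im=d['im']
p,st=blob(im,(386,97),20,dark);print(p,st)
X=onz(d,p,.0275);print("cap",X)
print("ring",onz(d,(342,190),.019)); a,b=onz(d,(270,50),.018),onz(d,(267,168),.018);print("bar",a,b,(a+b)/2,np.degrees(np.arctan2(*(b-a)[1::-1])))
pp,R=tool();print("R",R);print("go cap+40mm x ,z.2",go(X)-[.035,0,0], go([X[0],X[1],.2]))
print("ringbin rims, capbin pts",onz(d,(15,80),.04),onz(d,(141,102),.04),onz(d,(136,192),.04),onz(d,(150,70),.04))
E
```

```text
[386.5891  96.7054] [ 15  13  12  14 129]
cap [0.4608 0.3015 0.0275]
ring [0.589  0.2784 0.019 ]
bar [0.4405 0.1499 0.018 ] [0.5831 0.1736 0.018 ] [0.5118 0.1617 0.018 ] 9.453396788402804
R [[-0.9731 -0.2305 -0.0001]
 [-0.2305  0.9731 -0.    ]
 [ 0.0001 -0.     -1.    ]]
go cap+40mm x ,z.2 [0.0572 0.0842 0.2733] [0.0922 0.0842 0.1008]
ringbin rims, capbin pts [ 0.5446 -0.1345  0.04  ] [0.5355 0.0137 0.04  ] [0.6486 0.0172 0.04  ] [0.4971 0.0208 0.04  ]
```

```bash
python3 -m pendant '0.015 0.021 0.035 0;0.015 0.021 0.035 0;0.015 0.021 0.035 0;0.015 0.021 0.035 0;0 0 0 0;0 0 0 0;0 0 0 0'
python3 - <<'E'
from h import *
np.set_printoptions(precision=4,suppress=True)
d=np.load("w1.npz");c=get_calibration("wrist");im=read_camera("wrist");cv2.imwrite("pics/w2.png",im[...,::-1])
g=proj(c,[.4608,.3015,.0275])[0];p,st=blob(im,g,40,dark);print(g,p,st)
X,e=tri([ray(d,blob(d['im'],(386,97),20,dark)[0]),ray(c,p)]);print("cap top",X,e,onz(c,p,.0275),"go",go([X[0],X[1],.006]))
E
```

```text
time_s: 2.8
eef_pos: [0.4939, 0.3082, 0.1625]
orientation: [-0.364, 3.118, 0.001]
wrist_force: [-0.1, 0.5, 0.7]
finger_gap: 0.0603
gripper_force: 0.0
[319.5461 157.174 ] [319.9862 156.3391] [ 32  30  19  20 289]
cap top [0.4604 0.3019 0.0249] 0.0001449961192796233 [0.46   0.3017 0.0275] go [0.0348 0.0016 0.1566]
```

```bash
python3 -m pendant '0.0347 0.0016 0.02 0;0 0 0.045 0;0 0 0.045 0;0 0 0.03 0;0 0 0.016 0;0 0 0 0'
python3 -m pendant '0 0 0 0;0 0 0 0;0 0 0 0;0 0 0 0;0 0 0 0' 0.025 40
```

```text
time_s: 3.45
eef_pos: [0.458, 0.3006, 0.0035]
orientation: [0.364, -3.118, 0.003]
wrist_force: [-0.2, -0.1, 0.3]
finger_gap: 0.0601
gripper_force: 0.0
time_s: 3.95
eef_pos: [0.46, 0.3031, 0.0072]
orientation: [-0.366, 3.116, 0.003]
wrist_force: [-0.0, -0.6, 6.7]
finger_gap: 0.0326
gripper_force: 40.0
```

```bash
python3 -m pendant '0 0 -0.03 0;0 0 -0.045 0;0 0 -0.045 0'
python3 - <<'E'
from h import *
np.set_printoptions(precision=4,suppress=True)
T=get_calibration("top");im=cv2.imread("pics/top0.png");
for n,q in [("bez",[(306,161),(353,156),(357,194),(311,199)]),("cap",[(311,208),(358,204),(365,244),(317,248)])]:
    P=np.array([onz(T,a,.04) for a in q]);c=P.mean(0);ex=(P[0]+P[1]-P[2]-P[3])/2;ey=(P[0]+P[3]-P[1]-P[2])/2
    print(n,c,ex,ey,np.linalg.norm(ex),np.linalg.norm(ey)); t=c+.025*ey/np.linalg.norm(ey);print("target",t)
    if n=="cap": print("go",go([t[0],t[1],.15]),go([t[0],t[1],.03]))
    a=np.arctan2(ex[1],ex[0]);p,R=tool();print("bin x ang",np.degrees(a),"tool y ang",np.degrees(np.arctan2(R[1,1],R[0,1])))
E
```

```text
time_s: 4.25
eef_pos: [0.4574, 0.3018, 0.1263]
orientation: [0.367, -3.119, 0.001]
wrist_force: [1.4, 1.5, -0.0]
finger_gap: 0.0323
gripper_force: 39.8
bez [ 0.5891 -0.0577  0.04  ] [0.124  0.0048 0.    ] [-0.0062  0.1464  0.    ] 0.12409557500102703 0.14655495273279437
target [ 0.588  -0.0327  0.04  ]
bin x ang 2.2036724861080033 tool y ang 103.41862756238125
cap [ 0.4342 -0.0644  0.04  ] [0.1253 0.0102 0.    ] [-0.0024  0.146   0.    ] 0.1256752195763794 0.146047568857254
target [ 0.4338 -0.0394  0.04  ]
go [ 0.1022 -0.3264 -0.0235] [ 0.1021 -0.3263  0.0965]
bin x ang 4.6482222822005586 tool y ang 103.41862756238125
```

```bash
python3 -m pendant '0.012 -0.041 0 0;0.012 -0.041 0 0;0.012 -0.041 0 0;0.012 -0.041 0 0;0.012 -0.041 0 0;0.012 -0.041 0 0;0.012 -0.041 0 0;0.012 -0.041 0 0;0 0 0.03 0;0 0 0.04 0;0 0 0.04 0;0 0 0 0'
python3 -m pendant '0 0 0 0;0 0 0 0;0 0 0 0' 0.055
python3 -m pendant '0 0 -0.045 0;0 0 -0.045 0;0 0 -0.045 0;0 0 -0.03 0;0 0 0 0'
python3 - <<'E'
from h import *
np.set_printoptions(precision=4,suppress=True)
print(go([.61,.27,.2]))
E
```

```text
time_s: 5.45
eef_pos: [0.4361, -0.0394, 0.0112]
orientation: [0.365, -3.111, 0.0]
wrist_force: [-0.4, -0.7, -0.6]
finger_gap: 0.0322
gripper_force: 39.9
time_s: 5.75
eef_pos: [0.4428, -0.0389, 0.0171]
orientation: [-0.367, 3.116, 0.001]
wrist_force: [0.1, -0.0, 0.6]
finger_gap: 0.0549
gripper_force: 0.0
time_s: 6.25
eef_pos: [0.4445, -0.0392, 0.1863]
orientation: [-0.365, 3.108, 0.002]
wrist_force: [0.0, 0.1, -0.3]
finger_gap: 0.0551
gripper_force: 0.0
[-0.2328  0.2624 -0.0109]
```

```bash
python3 -m pendant '-0.0304 0.0344 0.003 0;-0.0304 0.0344 0.003 0;-0.0304 0.0344 0.003 0;-0.0304 0.0344 0.003 0;-0.0304 0.0344 0.003 0;-0.0304 0.0344 0.003 0;-0.0304 0.0344 0.003 0;-0.0304 0.0344 0.003 0;0 0 0 0;0 0 0 0' 0.065
python3 - <<'E'
from h import *
np.set_printoptions(precision=4,suppress=True)
c=get_calibration("wrist");im=read_camera("wrist");np.savez("w3.npz",im=im,**{k:np.array(v) for k,v in c.items()})
g=proj(c,[.589,.278,.019])[0];x,y=map(int,g);print(g,tool()[0],go([.589,.278,.006]))
gr=cv2.cvtColor(im,cv2.COLOR_RGB2GRAY);cv2.circle(im,(x,y),2,(255,0,0),-1)
cr=im[y-70:y+70,x-90:x+90];d=np.load("w1.npz")['im'][150:230,290:400]
cv2.imwrite("pics/w3.png",np.hstack([cv2.resize(cr,(540,420)),cv2.resize(cv2.copyMakeBorder(d,0,25,0,0,0),(260,420))])[...,::-1])
E
```

```text
time_s: 7.25
eef_pos: [0.6129, 0.286, 0.1549]
orientation: [0.37, -3.118, 0.002]
wrist_force: [0.0, -0.7, -0.4]
finger_gap: 0.065
gripper_force: 0.0
[316.0091 167.6267] [0.6133 0.2842 0.1557] [ 0.025  -0.0003  0.1497]
```

View pics/w3.png

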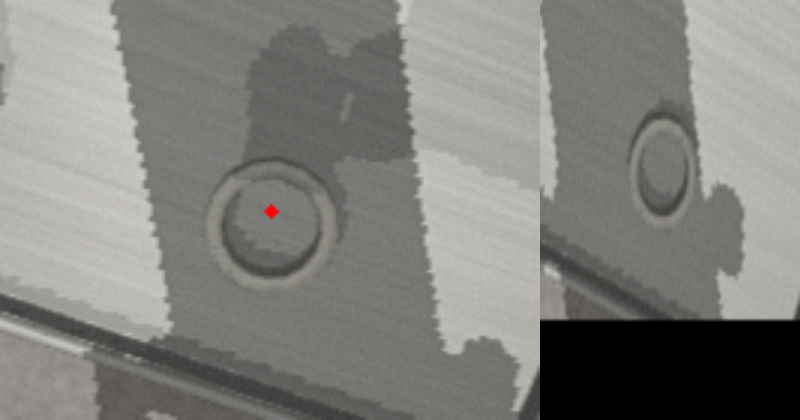

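In the close crop the ring's top rim is centred about 4.3 px below the predicted mark, which puts it at wrist pixel (316,172). In the first wrist view it is at (342,192.5).

Run:
```python
from h import *
np.set_printoptions(precision=4,suppress=True)
a,b=np.load("w1.npz"),np.load("w3.npz")
X,e=tri([ray(a,(342.,192.3)),ray(b,(316,171.8))]);print(X,e,onz(b,(316,171.8),.019),onz(a,(342.,192.3),.019))
Y=onz(b,(316,171.8),.019);print(go([Y[0],Y[1],.006]))
```

```text
[0.5922 0.2789 0.0198] 0.00026142992286945634 [0.5926 0.2788 0.019 ] [0.5921 0.2791 0.019 ]
[ 0.0213 -0.0003  0.1497]
```

```bash
python3 -m pendant '0.021 -0.0003 0.02 0;0 0 0.045 0;0 0 0.045 0;0 0 0.03 0;0 0 0.009 0;0 0 0 0;0 0 0 0'
python3 -m pendant '0 0 0 0;0 0 0 0;0 0 0 0;0 0 0 0;0 0 0 0' 0.03 40
python3 -m pendant '0 0 -0.03 0;0 0 -0.045 0;0 0 -0.045 0;0 0 0 0'
python3 - <<'E'
from h import *
print(go([.588,-.0327,.125]))
E
```

```text
time_s: 8.0
eef_pos: [0.5947, 0.2797, 0.0094]
orientation: [-0.365, 3.117, 0.002]
wrist_force: [-0.3, 0.4, 0.8]
finger_gap: 0.0653
gripper_force: 0.0
time_s: 8.5
eef_pos: [0.5946, 0.2805, 0.0096]
orientation: [-0.367, 3.117, 0.002]
wrist_force: [-0.8, -0.7, 5.9]
finger_gap: 0.0375
gripper_force: 39.6
time_s: 8.9
eef_pos: [0.5979, 0.2818, 0.1362]
orientation: [-0.365, 3.106, 0.009]
wrist_force: [1.1, -0.2, 0.3]
finger_gap: 0.0378
gripper_force: 40.4
[ 0.08276918 -0.30369927  0.0087416 ]
```

```bash
python3 -m pendant '0.0103 -0.038 0 0;0.0103 -0.038 0 0;0.0103 -0.038 0 0;0.0103 -0.038 0 0;0.0103 -0.038 0 0;0.0103 -0.038 0 0;0.0103 -0.038 0 0;0.0103 -0.038 0 0;0 0 0.03 0;0 0 0.045 0;0 0 0.04 0;0 0 0 0'
python3 -m pendant '0 0 0 0;0 0 0 0;0 0 0 0' 0.06
python3 -m pendant '0 0 -0.045 0;0 0 -0.045 0;0 0 -0.045 0;0 0 -0.03 0;0 0 0 0'
python3 - <<'E'
from h import *
np.set_printoptions(precision=4,suppress=True)
a=np.array([.4405,.1499]);b=np.array([.5831,.1736]);p,R=tool();print(p)
u=(b-a)/np.linalg.norm(b-a);want=np.degrees(np.arctan2(u[0],-u[1]));now=np.degrees(np.arctan2(R[1,1],R[0,1]));print("turn",-np.radians(want-now))
m=(a+b)/2;print(go([*(m+.05*u),.2]))
E
```

```text
time_s: 10.1
eef_pos: [0.58, -0.035, 0.0079]
orientation: [0.366, -3.112, -0.001]
wrist_force: [-2.1, -0.1, -0.3]
finger_gap: 0.0377
gripper_force: 52.3
time_s: 10.4
eef_pos: [0.5852, -0.0349, 0.0143]
orientation: [-0.367, 3.116, 0.0]
wrist_force: [0.1, -0.0, -0.6]
finger_gap: 0.0602
gripper_force: 0.0
time_s: 10.9
eef_pos: [0.5872, -0.0354, 0.1843]
orientation: [-0.365, 3.108, -0.0]
wrist_force: [0.4, -0.6, 0.4]
finger_gap: 0.0601
gripper_force: 0.0
[ 0.5872 -0.0354  0.1843]
turn 0.06930525239588801
[-0.0224  0.2058 -0.0157]
```

```bash
python3 -m pendant '-0.0045 0.041 -0.003 0;-0.0045 0.041 -0.003 0;-0.0045 0.041 -0.003 0;-0.0045 0.041 -0.003 0;-0.0045 0.041 -0.003 0;0 0 0 0.069;0 0 0 0;0 0 0 0;0 0 0 0'
python3 - <<'E'
from h import *
np.set_printoptions(precision=4,suppress=True)
cv2.imwrite("pics/top1.png",read_camera("top")[130:270,170:450,::-1])
c=get_calibration("wrist");im=read_camera("wrist");np.savez("w4.npz",im=im,**{k:np.array(v) for k,v in c.items()})
t=cv2.imread("pics/top1.png")
cv2.imwrite("pics/w4.png",np.vstack([im[0:300,...,::-1],cv2.resize(cv2.copyMakeBorder(t,0,0,20,20,cv2.BORDER_CONSTANT),(640,280))]))
E
```

```text
time_s: 11.8
eef_pos: [0.5581, 0.1679, 0.1921]
orientation: [-0.257, 3.131, -0.0]
wrist_force: [-0.3, -0.6, 0.8]
finger_gap: 0.0602
gripper_force: 0.0
```

View pics/w4.png

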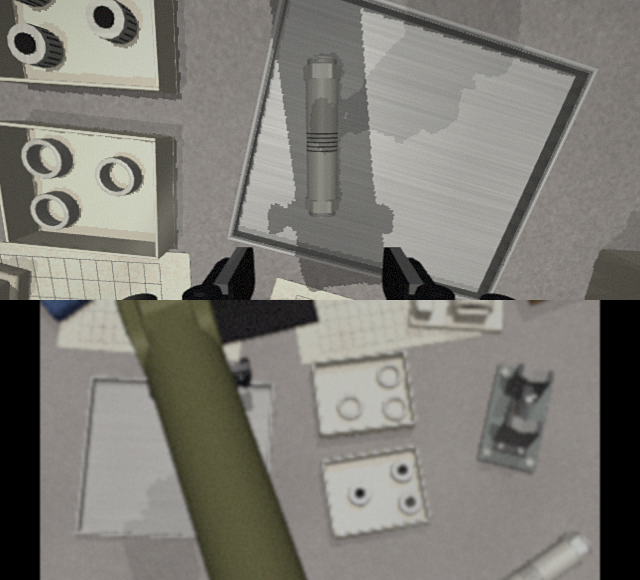

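The cap and ring sit in the right bins. In the wrist view the barrel runs from (324,55) to (322,215), with its grooves at (322,142).

Run:
```python
from h import *
np.set_printoptions(precision=4,suppress=True)
a,b=np.load("w1.npz"),np.load("w4.npz")
def grooves(d,x0,x1,y0,y1):
    g=d['im'][y0:y1,x0:x1].mean(2); bg=cv2.medianBlur(g.astype(np.uint8),11).astype(float) ; m=((bg-g)>12)
    ys,xs=np.nonzero(m); yy=m.sum(1);rows=np.nonzero(yy>(x1-x0)*.4)[0]+y0;return rows,xs.min()+x0,xs.max()+x0
def edges(d,x0,x1,y0,y1):
    g=cv2.GaussianBlur(d['im'][y0:y1,x0:x1].mean(2),(3,3),0).mean(0);gr=np.gradient(g);m=len(g)//2
    return np.round(np.abs(gr)).astype(int)
print(grooves(a,259,280,95,130),grooves(b,307,339,120,165))
for y0,y1 in((85,125),(160,195)): print(298,edges(b,298,348,y0,y1))
pa=(269.5,112.5);pb=(322.5,142)
print(tri([ray(a,pa),ray(b,pb)]))
t1,t2,m=onz(b,(324,55),.018),onz(b,(322,215),.018),onz(b,pb,.033);print(t1,t2,(t1+t2)/2,m)
u=(t2-t1)[:2];u/=np.linalg.norm(u);p,R=tool();print("turn",-(np.arctan2(u[0],-u[1])-np.arctan2(R[1,1],R[0,1])));print(p,go([*((t1+t2)/2)[:2],.006]),go([*m[:2],.006]))
```

```text
(array([106, 107, 109, 110, 113, 116, 117, 119, 120]), np.int64(259), np.int64(279)) (array([133, 134, 137, 138, 142, 146, 147, 150, 151]), np.int64(307), np.int64(337))
298 [0 0 0 0 0 1 5 9 6 1 4 2 0 0 1 1 1 1 2 3 3 2 2 1 1 2 3 2 1 0 0 1 2 3 3 3 4
 4 3 2 5 4 3 2 2 1 1 1 0 1]
298 [0 0 0 0 0 0 1 5 8 5 2 5 3 2 3 3 2 3 4 5 4 1 0 1 2 3 3 2 1 0 1 2 4 4 4 5 6
 5 2 3 5 7 6 4 1 0 0 0 0 0]
(array([0.5127, 0.1647, 0.0286]), np.float64(0.0004322839968958854))
[0.4368 0.1532 0.018 ] [0.587  0.1766 0.018 ] [0.5119 0.1649 0.018 ] [0.5128 0.1644 0.033 ]
turn 0.009375654158436886
[0.5581 0.1682 0.192 ] [0.0461 0.0043 0.186 ] [0.0453 0.0037 0.186 ]
```

```bash
python3 -m pendant '0.0457 0.004 0.01 0.009;0 0 0.045 0;0 0 0.045 0;0 0 0.045 0;0 0 0.03 0;0 0 0.01 0;0 0 0 0;0 0 0 0' 0.055
python3 -m pendant '0 0 0 0;0 0 0 0;0 0 0 0;0 0 0 0;0 0 0 0' 0.02 90
```

```text
time_s: 12.7
eef_pos: [0.5136, 0.1662, 0.0085]
orientation: [-0.244, 3.13, 0.001]
wrist_force: [0.8, -0.1, 0.4]
finger_gap: 0.055
gripper_force: 0.0
time_s: 13.2
eef_pos: [0.5136, 0.1665, 0.0093]
orientation: [-0.245, 3.129, 0.002]
wrist_force: [-1.2, -0.5, 6.2]
finger_gap: 0.0271
gripper_force: 88.2
```

```bash
python3 -m pendant '0 0 -0.03 0;0 0 -0.045 0;0 0 -0.02 0;0.002 -0.0368 -0.0243 0;0.002 -0.0368 -0.0243 0;0.002 -0.0368 -0.0243 0;0.002 -0.0368 -0.0243 0;0.002 -0.0368 -0.0243 0;0.002 -0.0368 -0.0243 0;0.002 -0.0368 -0.0243 0;0 0 0 0;0 0 0 0'
python3 - <<'E'
from h import *
c=get_calibration("wrist");im=read_camera("wrist");np.savez("w5.npz",im=im,**{k:np.array(v) for k,v in c.items()});cv2.imwrite("pics/w5.png",im[...,::-1])
E
python3 -m pendant '0 -0.035 0 0;0 -0.035 0 0;0 0 0 0;0 0 0 0'
python3 - <<'E'
from h import *
c=get_calibration("wrist");im=read_camera("wrist");np.savez("w6.npz",im=im,**{k:np.array(v) for k,v in c.items()})
a=np.load("w5.npz");
cr=lambda i:cv2.resize(i[0:300,0:320],(400,375),interpolation=cv2.INTER_CUBIC)
cv2.imwrite("pics/w56.png",np.hstack([cr(a['im']),cr(im)])[...,::-1])
E
```

```text
time_s: 14.4
eef_pos: [0.5385, -0.0917, 0.2733]
orientation: [-0.241, 3.13, 0.001]
wrist_force: [-0.5, 1.2, -1.0]
finger_gap: 0.0274
gripper_force: 89.0
time_s: 14.85
eef_pos: [0.5489, -0.1587, 0.2711]
orientation: [0.246, -3.13, -0.002]
wrist_force: [-0.0, 1.2, -0.8]
finger_gap: 0.027
gripper_force: 89.2
```

View pics/w56.png

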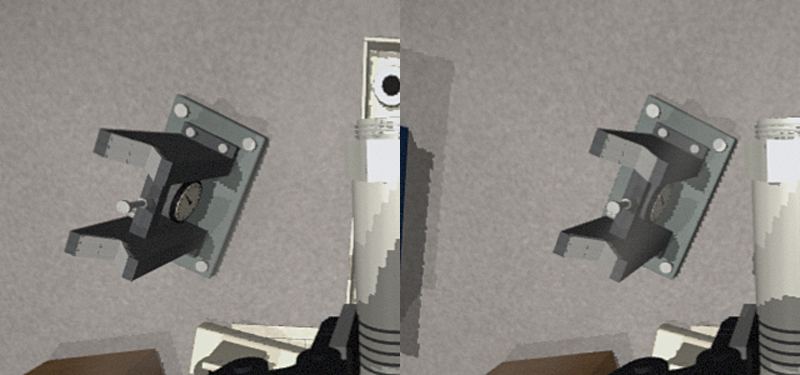

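Both views show the gauge upright tops. The plunger tip is at (123,206) in the left crop and (616,206) in the right crop, and the barrel is held well clear.

Run:
```python
from h import *
a,b=np.load("w5.npz")['im'],np.load("w6.npz")['im']
cr=lambda i,x:cv2.convertScaleAbs(cv2.resize(i[95:235,x:x+100],(400,560),interpolation=cv2.INTER_CUBIC),alpha=1.3)
cv2.imwrite("pics/g.png",np.hstack([cr(a,45),cr(b,115)])[...,::-1])
```

```text
(no output)
```

View pics/g.png

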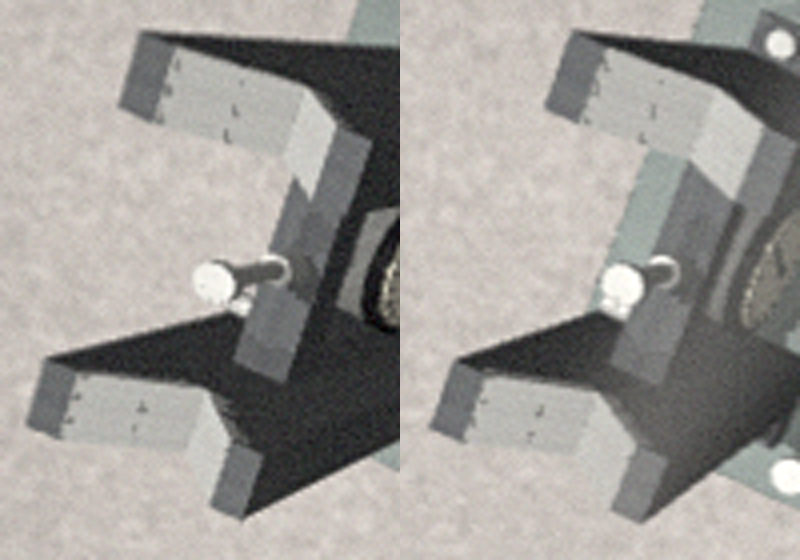

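The zoom gives the upright land corners, the V-bottom lines and the plunger disc at A(213,282) and B(222,285) in crop coordinates.

Run:
```python
from h import *
np.set_printoptions(precision=4,suppress=True)
a,b=np.load("w5.npz"),np.load("w6.npz")
P={"U_TL":((143,31),(175,31)),"U_BL":((119,106),(145,107)),"L_TL":((46,357),(60,359)),"L_BL":((25,427),(30,427)),"L_TR":((264,455),(268,460)),"L_BR":((243,520),(243,523)),"U_TR":((371,144),(400,142)),
"tip":((213,282),(222,285)),"UV1":((305,87),(317,88)),"UV2":((285,158),(287,160)),"LV1":((205,388),(200,393)),"LV2":((192,452),(180,455))}
A={};B={}
for n,(p,q) in P.items():
    pa=np.array(p)/4+[45-.375,95-.375];pb=np.array(q)/4+[115-.375,95-.375]
    z=.1212 if n=="tip" else .110 if "V" in n else .128
    A[n]=onz(a,pa,z);B[n]=onz(b,pb,z);print(n,*tri([ray(a,pa),ray(b,pb)]),A[n][:2],B[n][:2])
for D in(A,B):
    u=[D["U_TL"]-D["L_TL"],D["U_BL"]-D["L_BL"],D["U_TR"]-D["L_TR"]]
    print("ang",[np.degrees(np.arctan2(v[1],v[0])) for v in u],[np.linalg.norm(v) for v in u])
    w=[D["L_TR"]-D["L_TL"],D["L_BR"]-D["L_BL"],D["U_TR"]-D["U_TL"]];print("w",[np.degrees(np.arctan2(v[1],v[0])) for v in w],[np.linalg.norm(v) for v in w])
    print("ctr UT",(D["U_TL"]+D["U_TR"])/2,"center",((D["U_TL"]+D["U_TR"])+(D["L_BL"]+D["L_BR"]))/4,"tip",D["tip"])
```

```text
U_TL [ 0.491  -0.3052  0.1287] 4.148701660606316e-05 [ 0.491  -0.3057] [ 0.4911 -0.3055]
U_BL [ 0.5078 -0.3115  0.128 ] 9.419070268803213e-05 [ 0.5077 -0.3115] [ 0.5079 -0.3115]
L_TL [ 0.5651 -0.3263  0.1336] 9.342742430889163e-08 [ 0.567  -0.3307] [ 0.5667 -0.3294]
L_BL [ 0.5837 -0.3352  0.1298] 0.00029686631348019906 [ 0.5847 -0.3366] [ 0.584  -0.3362]
L_TR [ 0.5833 -0.2816  0.1277] 0.000175123687061708 [ 0.583  -0.2815] [ 0.5834 -0.2815]
L_BR [ 0.5998 -0.2866  0.1282] 0.00011899120454444455 [ 0.6    -0.2867] [ 0.5998 -0.2867]
U_TR [ 0.5068 -0.2555  0.1308] 0.000345734789800216 [ 0.5075 -0.257 ] [ 0.5067 -0.2565]
tip [ 0.5453 -0.2963  0.1218] 0.0001264479529275329 [ 0.5453 -0.2967] [ 0.5455 -0.2965]
UV1 [ 0.499  -0.2812  0.1111] 2.3638596731980113e-05 [ 0.4991 -0.2818] [ 0.4991 -0.2816]
UV2 [ 0.5167 -0.2894  0.1054] 8.62861006678736e-05 [ 0.516  -0.2866] [ 0.5163 -0.2876]
LV1 [ 0.5736 -0.3037  0.1146] 0.0002696251094996511 [ 0.5748 -0.3067] [ 0.5752 -0.3057]
LV2 [ 0.5913 -0.3094  0.1115] 3.0425056603368654e-05 [ 0.5919 -0.3104] [ 0.5918 -0.3101]
ang [np.float64(161.742977455316), n
[... 246 characters left out ...]
40491011)] [np.float64(0.051779239350534585), np.float64(0.05221303113263181), np.float64(0.051367704080907385)]
ctr UT [ 0.4993 -0.2813  0.128 ] center [ 0.5458 -0.2965  0.128 ] tip [ 0.5453 -0.2967  0.1212]
ang [np.float64(162.4576593293741), np.float64(161.99407049913793), np.float64(161.88763601413007)] [np.float64(0.0793592942568148), np.float64(0.08002988981727507), np.float64(0.08067291118098094)]
w [np.float64(70.83240017525573), np.float64(72.29437659475468), np.float64(72.3156962694422)] [np.float64(0.050669626972066395), np.float64(0.051999431224687184), np.float64(0.05145198504728616)]
ctr UT [ 0.4989 -0.281   0.128 ] center [ 0.5454 -0.2962  0.128 ] tip [ 0.5455 -0.2965  0.1212]
```

Run:
```python
from h import *
np.set_printoptions(precision=4,suppress=True)
b=np.load("w6.npz");im=b['im'];p,R=tool()
X=p+R@np.array([0,0,-.0237]);print("expected px of groove centre if dx=0",proj(b,X),"dx=+5mm",proj(b,p+R@np.array([.005,0,-.0237])))
g=im[230:330,300:336].mean(2).mean(1);bg=cv2.medianBlur(g.astype(np.uint8)[:,None],5 and 5).ravel()
gg=g-cv2.blur(g[:,None],(1,9)).ravel();print("dark rows",[(i+230,round(v,1)) for i,v in enumerate(gg) if v<-5])
ax=R[:,0];now=np.arctan2(ax[1],ax[0]);print("turn",-((np.radians(162.0)-now+np.pi)%(2*np.pi)-np.pi))
print("go",go([.5455,-.2965,.21]),p)
```

```text
expected px of groove centre if dx=0 [[321.1666 286.142 ]] dx=+5mm [[321.1677 275.1651]]
dark rows [(238, np.float64(-6.9)), (239, np.float64(-8.1)), (240, np.float64(-7.9)), (264, np.float64(-36.6)), (265, np.float64(-43.1)), (266, np.float64(-20.0)), (273, np.float64(-38.7)), (274, np.float64(-40.7)), (275, np.float64(-16.7)), (281, np.float64(-9.4)), (282, np.float64(-41.7)), (283, np.float64(-36.2)), (284, np.float64(-8.0)), (290, np.float64(-23.5)), (291, np.float64(-45.6)), (292, np.float64(-30.2)), (299, np.float64(-41.4)), (300, np.float64(-42.8)), (301, np.float64(-14.7))]
turn 0.472710926474738
go [ 0.0254 -0.1367  0.0609] [ 0.5491 -0.1576  0.2711]
```

```bash
python3 -m pendant '0 0 0 0.118;0 0 0 0.118;0 0 0 0.118;0 0 0 0.119;-0.0103 -0.0333 0.024 0;-0.0103 -0.0333 0.024 0;-0.0103 -0.0333 0.024 0;-0.0103 -0.0333 0.024 0;0 0 0 0;0 0 0 0;0 0 0 0;0 0 0 0'
cat >> h.py <<'E'
def rep():
    p,R=tool();s=env.sense();print("ang",np.degrees(np.arctan2(R[1,0],R[0,0])),"tilt",R[:,2],"p",p,"go",go([.547,-.297,.1225]),"F tool",R.T@np.array(s['wrist_force']),"gap",s['finger_gap'],s['gripper_force'],s['time_s'])
E
python3 -c "
from h import *
np.set_printoptions(precision=4,suppress=True);rep()"
```

```text
time_s: 16.1
eef_pos: [0.5483, -0.2969, 0.1769]
orientation: [0.49, 3.101, 0.002]
wrist_force: [0.9, -0.2, -2.3]
finger_gap: 0.0275
gripper_force: 89.2
ang 162.05189701413633 tilt [ 0.0019  0.0009 -1.    ] p [ 0.5483 -0.2969  0.1769] go [ 0.0013 -0.0006  0.0544] F tool [-0.8813  0.0618  2.3074] gap 0.027512994301996618 89.23534870147705 16.1
```

```bash
python3 -m pendant '0.0013 -0.0006 0.015 0;0 0 0.015 0;0 0 0.01 0;0 0 0.004 0;0 0 0 0;0 0 0 0;0 0 0 0'
python3 -c "
from h import *
np.set_printoptions(precision=4,suppress=True);rep()"
```

```text
time_s: 16.8
eef_pos: [0.5458, -0.2997, 0.1326]
orientation: [0.496, 3.101, -0.0]
wrist_force: [-0.3, -0.9, -1.0]
finger_gap: 0.0272
gripper_force: 89.2
ang 161.84253084519725 tilt [ 0.001  -0.0004 -1.    ] p [ 0.5458 -0.2997  0.1326] go [-0.0003  0.0029  0.0101] F tool [ 0.0023 -0.8988  0.9963] gap 0.027194556002038576 89.2378556728363 16.8
```

```bash
python3 -m pendant '0 0.0015 0.002 0;0 0 0.002 0;0 0 0 0;0 0 0 0;0 0 0 0'
python3 -c "
from h import *
np.set_printoptions(precision=4,suppress=True);rep()"
python3 -m pendant '0 0 0.001 0;0 0 0.001 0;0 0 0 0;0 0 0 0;0 0 0 0'
python3 -c "
from h import *
np.set_printoptions(precision=4,suppress=True);rep()"
```

```text
time_s: 17.3
eef_pos: [0.5459, -0.2979, 0.1281]
orientation: [0.496, 3.102, 0.0]
wrist_force: [0.2, 0.3, -0.9]
finger_gap: 0.027
gripper_force: 89.2
ang 161.84772556453746 tilt [ 0.0002  0.     -1.    ] p [ 0.5459 -0.2979  0.1281] go [-0.0007  0.0012  0.0056] F tool [-0.1022  0.326   0.8615] gap 0.026987608576583676 89.23775553703308 17.3
time_s: 17.8
eef_pos: [0.5461, -0.298, 0.1262]
orientation: [0.495, 3.102, -0.0]
wrist_force: [-0.1, 0.1, 1.8]
finger_gap: 0.0269
gripper_force: 89.3
ang 161.85130717203367 tilt [ 0.0005 -0.0001 -1.    ] p [ 0.5461 -0.298   0.1262] go [-0.0006  0.0012  0.0037] F tool [ 0.0734  0.0545 -1.7813] gap 0.02694983273208102 89.30540800094604 17.8
```

```bash
for i in 1; do python3 -m pendant '0 0 0.001 0;0 0 0.001 0;0 0 0 0;0 0 0 0;0 0 0 0'; done
python3 -c "
from h import *
np.set_printoptions(precision=4,suppress=True);rep()"
python3 -m pendant '0 0 0.001 0;0 0 0 0;0 0 0 0;0 0 0 0'
python3 -c "
from h import *
np.set_printoptions(precision=4,suppress=True);rep()"
```

```text
time_s: 18.3
eef_pos: [0.546, -0.298, 0.1241]
orientation: [0.495, 3.102, -0.0]
wrist_force: [-0.2, 0.5, 1.1]
finger_gap: 0.0275
gripper_force: 89.3
ang 161.85057951862638 tilt [ 0.0003 -0.0002 -1.    ] p [ 0.546  -0.298   0.1241] go [-0.0006  0.0013  0.0016] F tool [ 0.344   0.3796 -1.1245] gap 0.0274687487020092 89.31867599487305 18.3
time_s: 18.7
eef_pos: [0.5463, -0.2977, 0.1235]
orientation: [0.495, 3.102, 0.001]
wrist_force: [-0.1, 1.0, 4.4]
finger_gap: 0.0268
gripper_force: 89.8
ang 161.86552194693846 tilt [ 0.0008  0.0003 -1.    ] p [ 0.5463 -0.2977  0.1235] go [-0.0005  0.0008  0.001 ] F tool [ 0.3699  0.9502 -4.3565] gap 0.02681816840441101 89.83012318611145 18.7
```

```bash
python3 -m pendant '0 0.0006 0.0005 0;0 0 0.0005 0;0 0 0 0;0 0 0 0;0 0 0 0'
python3 -c "
from h import *
np.set_printoptions(precision=4,suppress=True);rep()"
python3 -m pendant '0 0 0.001 0;0 0 0 0;0 0 0 0;0 0 0 0'
python3 -c "
from h import *
np.set_printoptions(precision=4,suppress=True);rep()"
```

```text
time_s: 19.2
eef_pos: [0.5467, -0.297, 0.1227]
orientation: [0.495, 3.101, 0.001]
wrist_force: [0.5, 1.4, 6.5]
finger_gap: 0.0272
gripper_force: 90.0
ang 161.87395870982678 tilt [ 0.0013  0.0004 -1.    ] p [ 0.5467 -0.297   0.1227] go [-0.0003  0.0001  0.0002] F tool [-0.0092  1.5185 -6.539 ] gap 0.027217429740808197 89.95250701904297 19.2
time_s: 19.6
eef_pos: [0.5469, -0.2968, 0.1224]
orientation: [0.495, 3.101, 0.002]
wrist_force: [-1.3, 3.4, 9.6]
finger_gap: 0.027
gripper_force: 90.6
ang 161.86836833891638 tilt [ 0.0018  0.001  -1.    ] p [ 0.5469 -0.2968  0.1224] go [-0.0002 -0.0002 -0.0001] F tool [ 2.2553  2.8554 -9.585 ] gap 0.027015768560050286 90.57392835617065 19.6
```

```bash
python3 -m pendant '0 0.001 0.001 0;0 0 0.001 0;0 0 0 0;0 0 0 0;0 0 0 0'
python3 -c "
from h import *
np.set_printoptions(precision=4,suppress=True);rep()"
python3 -m pendant '0 0.0005 0.001 0;0 0 0 0;0 0 0 0;0 0 0 0'
python3 -c "
from h import *
np.set_printoptions(precision=4,suppress=True);rep()"
```

```text
time_s: 20.1
eef_pos: [0.547, -0.2968, 0.1223]
orientation: [0.495, 3.1, 0.001]
wrist_force: [-4.7, 4.1, 19.9]
finger_gap: 0.0269
gripper_force: 91.6
ang 161.8410352570818 tilt [ 0.0023  0.0004 -1.    ] p [ 0.547  -0.2968  0.1223] go [-0.0001 -0.0001 -0.0002] F tool [  5.6874   2.4968 -19.9405] gap 0.02692447519553052 91.5562105178833 20.1
time_s: 20.5
eef_pos: [0.547, -0.2968, 0.1223]
orientation: [0.496, 3.1, 0.001]
wrist_force: [-7.6, 4.2, 24.5]
finger_gap: 0.0274
gripper_force: 91.9
ang 161.82623535360435 tilt [ 0.0026  0.0002 -1.    ] p [ 0.547  -0.2968  0.1223] go [-0.0001 -0.0002 -0.0002] F tool [  8.4267   1.6433 -24.498 ] gap 0.027447176584594023 91.9132661819458 20.5
```

```bash
python3 -m pendant '0.001 0.0008 -0.0005 0;0 0 0 0;0 0 0 0;0 0 0 0;0 0 0 0'
python3 -c "
from h import *
np.set_printoptions(precision=4,suppress=True);rep()
for n,(y0,y1,x0,x1) in {'top':(130,270,300,460),'scene':(130,270,120,280)}.items(): cv2.imwrite('pics/e_%s.png'%n,cv2.resize(read_camera(n)[y0:y1,x0:x1,::-1],(400,350)))
w=read_camera('wrist')[...,::-1]
cv2.imwrite('pics/end.png',np.hstack([cv2.imread('pics/e_scene.png'),cv2.resize(w[50:400,120:520],(400,350))]))
rep()"
```

```text
time_s: 21.0
eef_pos: [0.547, -0.2968, 0.1223]
orientation: [0.496, 3.098, -0.002]
wrist_force: [-4.4, 1.2, 18.4]
finger_gap: 0.0272
gripper_force: 91.3
ang 161.80735367999665 tilt [ 0.0043 -0.0022 -1.    ] p [ 0.547  -0.2968  0.1223] go [-0.0001 -0.0002 -0.0002] F tool [  4.4948  -0.2597 -18.3963] gap 0.02716314179777487 91.26043796539307 21.0
ang 161.80837298131433 tilt [ 0.0042 -0.0022 -1.    ] p [ 0.547  -0.2968  0.1223] go [-0.0001 -0.0002 -0.0002] F tool [  3.651   -1.13   -18.9552] gap 0.027326970276675622 91.26093864440918 21.15
```

View pics/end.png

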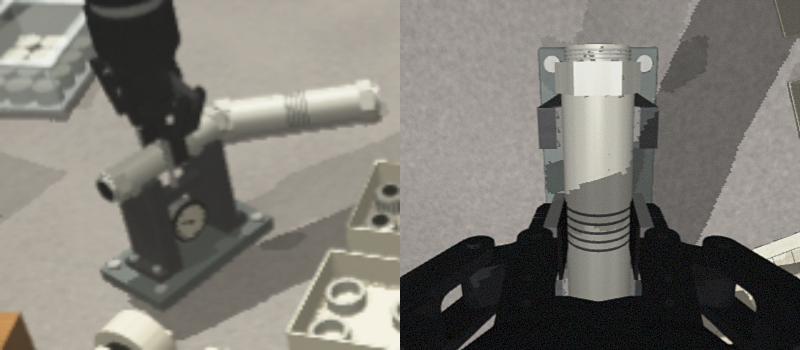

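The barrel lies centred in both Vs, in line with the gauge. The push is about 18 N and the sideways force is near zero.

```bash
python3 -c "
from rig import env
print(env.close_job())"
```

```text
the job is handed in; nothing more can be done
None
```

I handed the job in at about 21 s: the tail cap and bezel ring are in their matching bins, and the small barrel is held pressed down in both Vs with about 18 N and near-zero sideways force; no verdict was returned.

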